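Find the empty bay of the slide chest

ROBOT

A 7-joint arm with a two-finger parallel gripper is mounted at the origin on the work surface. World frame = base frame: x ahead of the robot, y to its left, z up, the work surface at z = 0. Lengths are in m, angles in rad, forces in N, time in s.
With the tool pointing down it reaches from about 0.375 to 0.925 m from the base axis. Payload 3.1 kg.
Tool frame: the origin (TCP) lies between the finger pads; the fingertips stand 19 mm ahead of it and the grasp point (between the pads) is the TCP; z points along the fingers, y is the line along which they close (so a half turn about z gives the same grasp; the last joint's range is limited). The gripper opens to 85 mm and grips with 20 to 120 N. Pads are 22 mm wide; open, the fingers measure 114 mm over their backs; the gripper's body (76 mm by 85 mm) begins 54 mm behind the grasp point. The pads swing forward as they close: fully open they stand 13 mm farther back than shut.
Start: joints at [-1.348, 0.383, 0.044, 1.598, -0.018, 1.161, -0.05], TCP at [0.205, 0.617, 0.25] pointing down, gripper open.
Joint ranges: [-2.61, 2.61], [-0.41, 2.15], [-1.48, 1.57], [0, 2.5], [-1.57, 4.71], [0.05, 1.97], [-2.85, 2.85]. Speed limits (rad/s): [2.79, 2.79, 3.14, 3.14, 3.14, 3.14, 3.14].

INTERFACE

Orientations are given as a unit quaternion [x, y, z, w].
In Python, from bench import move_ptp, movel, move_j, move_gripper, pause, inverse_kinematics, read_camera, camera_params, MotionError, sign_off, look_for, tip_of, read_time_s, read_qpos, read_joint_vel, read_effort, read_eef_pos, read_tcp_rot, read_ft_force, read_ft_torque, read_finger_gap, read_grasp_force gives the robot as it stands. Calls block until the motion is done:
- move_ptp(position, orientation): joint-space move of the TCP to a pose.
- movel(position, orientation=None, speed=0.15): straight line of the TCP; orientation=None keeps the orientation; speed is the mean speed in m/s.
- move_j(angles): joint-space move.
- move_gripper(opening, effort=None): finger opening in m; effort is the grip in N (None keeps the last); returns when the fingers have stopped.
- pause(seconds).
- inverse_kinematics(position, orientation): joint angles nearest the present ones, or None.
- read_camera(name): name is "scene" or "top"; returns the picture (420x560x3 uint8, red, green, blue); there is no depth.
- camera_params(name): a dict with "K" (3x3 intrinsics, pixels), "camera_from_world" (4x4, takes a point from world to camera coordinates). Camera axes: x right, y down, z forward; pixel columns grow to the right and rows downward; lengths in m; the calibration is good to about 2 mm. A picture is of the moment at which its call begins. camera_params takes no time and is no camera call.
A pose or a line that the arm cannot do raises MotionError and nothing moves.
- sign_off(): hands the job in; it is judged then, once.
Trained networks look in the newest picture that a camera, given by its name, has taken for a name from the list of things; names that differ only in an ending like _2 or _b are one class to them, and where a whole thing is asked for, a point or a joint stands for the part that bears it (a point fixed in the world has none). Each returns a list of dicts, best first, with "confidence" (0 to 1); they miss things now and then, are a little off and sometimes report something else, mostly with a low value. They report only what shows in the picture. A call takes as long as a camera call.
- look_for(camera, name): "at" ([column, row] in pixels, amid what is visible of it).
- tip_of(camera, name): "at" ([column, row] in pixels: a listed point, or the origin of a listed thing).
Readings, each from a call of its own:
- read_time_s(): time.
- read_qpos(): joint angles.
- read_joint_vel(): joint speeds.
- read_effort(): joint torques, N m.
- read_eef_pos(): TCP position.
- read_tcp_rot(): TCP orientation.
- read_ft_force(): force on the tool from outside, world axes, zero at the start.
- read_ft_torque(): the same for the moment, N m.
- read_finger_gap(): finger opening in m.
- read_grasp_force(): force on a finger pad.
Only numpy, scipy, OpenCV 4.12 (cv2) and the standard library are available. Lean on these libraries where they do the work, as an engineer would, in place of code of your own. Each camera call takes 0.05 s, during which the arm holds its last target. There are 200 camera calls.

TASK

Three bays of the white slide chest are packed right up to their lids and one is empty. With a fingertip, gently press the ribbed front part of the lids one after another to find the one that rocks, then push that lid down as far as it goes and leave it open. Only press: pick nothing up, and leave the things on and around the chest where they are.

Things in the scene. Friction and masses are not known exactly. Their poses are not given: they have to be found in the camera images.
- chest: white steel slide chest, 160 (x) x 400 (y) x 85 mm high, fixed. Origin centre of underside; +x away from the robot, +y to its left, z up. Four lids lie flush in its top at y = 102, 34, -34, -102 mm, pivot lines at x = 27, z = 82 mm, top faces at z = 85 mm. Their openings are 60 mm wide, from x = -52 to 68 mm, 69 mm deep, with 8 mm bars between. A flat deck 64 mm wide at each end
- lid_a: leftmost (+y) of four identical plain aluminium lids: plate 107 x 56 x 6 mm. Origin on the pivot line, mid-width, 3 mm below the top face; +y along the pivot, +z up, +x to the short rear end. The front part reaches 77 mm to -x of the pivot, the rear part 30 mm to +x. A rib 2 mm high, 5 mm wide crosses the front part 70 mm from the pivot
- lid_b: second lid from the left, same shape, size and axes as lid_a. Any lid over the empty bay turns about its y axis only, front down and rear up, from flat (0) to a stop at 0.6 rad. Its stiff hinge stays at any angle; a press 50 mm in front of the pivot takes about 2 N, and at the stop the top face there is about 30 mm lower
- lid_c: third lid from the left, same shape, size and axes as lid_a. Which bay is empty changes and cannot be seen from outside. Over a full bay any lid gives at 50 mm about 2 mm freely, then resists springily (roughly 6 N per mm) and stops hard at about 6 mm (0.12 rad)
- lid_d: rightmost (-y) lid, same shape, size and axes as lid_a
- slip_box: bystander: loose coverslip box 42 x 34 x 19 mm on the chest's left (+y) deck; origin centre of underside
- dish: bystander: loose covered glass dish, 57 mm across, 16 mm high, on the chest's right (-y) deck; origin centre of underside
- vial_1: bystander: loose specimen vial with black cap, 28 mm across, 55 mm high, on the bench beyond the chest; origin centre of underside
- vial_2: bystander: second such vial beyond the chest, same size; origin centre of underside
- block: bystander: loose wooden block 110 x 60 x 28 mm with a brass and steel stub to 62 mm height, on the bench left of the chest; origin centre of underside
- loupe: bystander: loose black loupe, 38 mm across, 36 mm high, on the bench right of the chest; origin centre of underside
- forceps: bystander: loose steel forceps, 115 mm long, 6 mm high, lying on the bench between robot and chest; origin near mid-length on the underside, x along its length

How it is judged:
On the way:
1. a lid swings down under a finger pressing on its front part from above (not pulled up by its rear end) (((angle between lid_a's own z axis and vertical above 0.2 rad and contact force between the fingers and lid_a above 0.2 N and x of the grasp point in the frame of lid_a below -0.005 m and z of the grasp point in the frame of lid_a above 0 m) or (angle between lid_b's own z axis and vertical above 0.2 rad and contact force between the fingers and lid_b above 0.2 N and x of the grasp point in the frame of lid_b below -0.005 m and z of the grasp point in the frame of lid_b above 0 m) or (angle between lid_c's own z axis and vertical above 0.2 rad and contact force between the fingers and lid_c above 0.2 N and x of the grasp point in the frame of lid_c below -0.005 m and z of the grasp point in the frame of lid_c above 0 m) or (angle between lid_d's own z axis and vertical above 0.2 rad and contact force between the fingers and lid_d above 0.2 N and x of the grasp point in the frame of lid_d below -0.005 m and z of the grasp point in the frame of lid_d above 0 m))), for 0.05 s.
At the end, for the whole second after the job is handed in: exactly one lid, the one over the empty bay, stands open by at least 0.48 rad (its stop is at 0.6) and at rest; the other three are flat within 0.1 rad; every bystander is within 25 mm of where it started (((angle between lid_a's own z axis and vertical above 0.48 rad and angular speed of lid_a below 0.1 rad/s and angle between each of lid_b, lid_c, lid_d's own z axis and vertical below 0.1 rad) or (angle between lid_b's own z axis and vertical above 0.48 rad and angular speed of lid_b below 0.1 rad/s and angle between each of lid_a, lid_c, lid_d's own z axis and vertical below 0.1 rad) or (angle between lid_c's own z axis and vertical above 0.48 rad and angular speed of lid_c below 0.1 rad/s and angle between each of lid_a, lid_b, lid_d's own z axis and vertical below 0.1 rad) or (angle between lid_d's own z axis and vertical above 0.48 rad and angular speed of lid_d below 0.1 rad/s and angle between each of lid_a, lid_b, lid_c's own z axis and vertical below 0.1 rad)) and distance of each of slip_box, dish, vial_1, vial_2, block, loupe, forceps from where it was at the start of the episode below 0.025 m); the robot touches nothing.
It fails at once if a lid is pressed with more than 60 N (not gently) (contact force between the fingers and lid_a above 60 N or contact force between the fingers and lid_b above 60 N or contact force between the fingers and lid_c above 60 N or contact force between the fingers and lid_d above 60 N).
It fails at once if a bystander is lifted, carried or pushed more than 25 mm (distance of any of slip_box, dish, vial_1, vial_2, block, loupe, forceps from where it was at the start of the episode above 0.025 m).
It also fails if it takes over 48 s, if anything falls off the work surface, if the arm or the gripper's body presses on something with over 40 N, if the wrist force passes 120 N, or if a joint passes its speed limit or range.

## Working session

There is one attempt and no reset: what is moved stays moved. The work goes in short steps, each a Python script; the robot and the scene stay as the last script left them, time stands still between calls to the robot, and variables do not carry over. Pictures are saved under pics/ and viewed, at most 10 in all, crops included, and the job is handed in when it is done.

```bash
mkdir -p pics; ls; python3 - <<'E'
from bench import *
import cv2,numpy as np
for c in("scene","top"):
    im=read_camera(c); cv2.imwrite(f"pics/{c}0.png",im[:,:,::-1])
    p=camera_params(c); print(c,np.round(p["K"],1).tolist(),np.round(p["camera_from_world"],3).tolist())
    for n in("chest","lid_a","slip_box","dish","vial_1","block","loupe","forceps"):
        for f in(look_for,tip_of):
            print(c,n,f.__name__,[(np.round(d["at"]).tolist(),round(d["confidence"],2)) for d in f(c,n)][:5])
print(read_time_s(),read_tcp_rot(),read_eef_pos(),read_ft_force())
E
```

```text
pics
scene [[432.4, 0.0, 275.7], [0.0, 432.4, 209.6], [0.0, 0.0, 1.0]] [[0.86, 0.51, 0.012, -0.516], [0.428, -0.709, -0.561, -0.15], [-0.278, 0.487, -0.828, 1.109], [0.0, 0.0, 0.0, 1.0]]
scene chest call [([272.0, 238.0], 0.78)]
scene chest call [([273.0, 242.0], 0.8)]
scene lid_a call [([291.0, 185.0], 0.86), ([272.0, 238.0], 0.63), ([261.0, 263.0], 0.59), ([282.0, 208.0], 0.58)]
scene lid_a call [([282.0, 241.0], 0.88), ([304.0, 188.0], 0.74), ([338.0, 229.0], 0.69), ([291.0, 211.0], 0.63), ([273.0, 269.0], 0.56)]
scene slip_box call [([310.0, 158.0], 0.51)]
scene slip_box call [([310.0, 161.0], 0.68)]
scene dish call [([246.0, 288.0], 0.92)]
scene dish call [([246.0, 288.0], 0.92)]
scene vial_1 call [([320.0, 294.0], 0.7), ([341.0, 223.0], 0.47)]
scene vial_1 call [([319.0, 304.0], 0.64)]
scene block call [([291.0, 141.0], 0.75)]
scene block call [([294.0, 151.0], 0.93)]
scene loupe call [([228.0, 357.0], 0.65), ([309.0, 157.0], 0.26)]
scene loupe call [([227.0, 358.0], 0.66)]
scene forceps call [([211.0, 240.0], 0.82), ([271.0, 235.0], 0.59), ([323.0, 298.0], 0.56)]
scene forceps
[... 684 characters left out ...]
_box call [([206.0, 207.0], 0.65)]
top dish call [([350.0, 188.0], 0.78)]
top dish call [([349.0, 188.0], 0.83), ([240.0, 169.0], 0.5)]
top vial_1 call [([242.0, 161.0], 0.41)]
top vial_1 call [([310.0, 254.0], 0.67), ([241.0, 167.0], 0.52), ([310.0, 145.0], 0.41)]
top block call [([177.0, 244.0], 0.76)]
top block call [([179.0, 245.0], 0.76), ([238.0, 204.0], 0.59)]
top loupe call [([383.0, 188.0], 0.55)]
top loupe call [([310.0, 253.0], 0.67), ([382.0, 189.0], 0.58)]
top forceps call [([310.0, 252.0], 0.66)]
top forceps call [([309.0, 256.0], 0.42)]
1.7 [ 1.59693061e-01  9.87166716e-01 -2.51529879e-05 -2.34202174e-05] [0.20492813 0.61682619 0.25024549] [-0.08857408  0.09789456  0.26676754]
```

```bash
python3 - <<'E'
import cv2
im=cv2.imread("pics/top0.png")[120:300,140:420]
cv2.imwrite("pics/top0c.png",cv2.resize(im,(784,504),interpolation=cv2.INTER_CUBIC))
E
```

```text
(no output)
```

View pics/top0c.png

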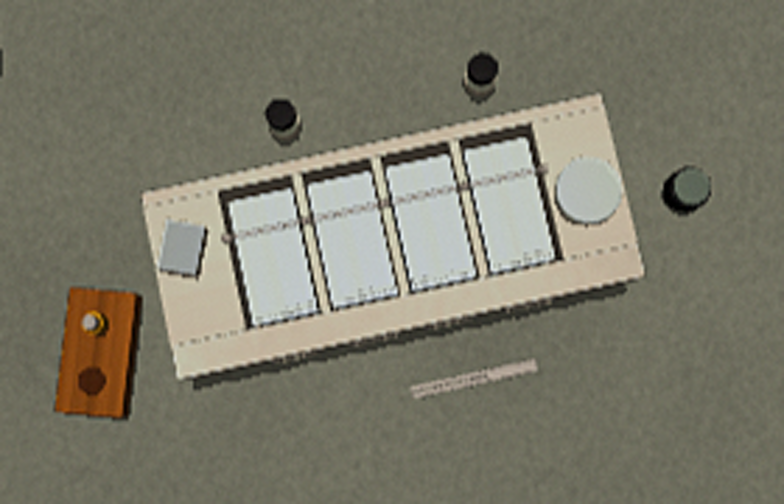

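View pics/scene0.png

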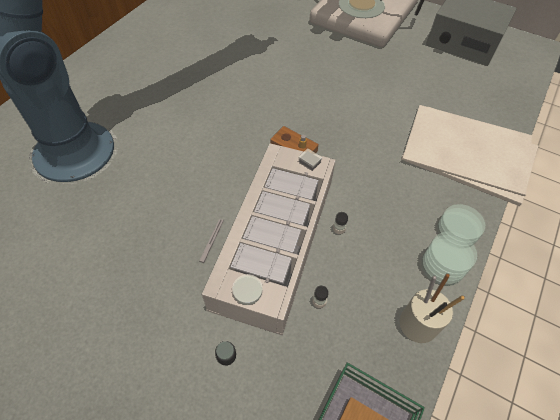

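The top view shows the four lids between decks. In the crop, the chest top corners are at about (143,192), (601,95), (643,277) and (178,379). The dish is on the right deck, the slip box is on the left, and the lid fronts face the robot.

```bash
cat > h.py <<'E'
import numpy as np
from bench import *
from scipy.spatial.transform import Rotation as R
def ray_at(cam,px,z):
    p=camera_params(cam);T=np.array(p["camera_from_world"]);o=-T[:3,:3].T@T[:3,3]
    d=T[:3,:3].T@np.linalg.inv(p["K"])@[px[0],px[1],1]
    return o+d*(z-o[2])/d[2]
def project(cam,P):
    p=camera_params(cam);T=np.array(p["camera_from_world"]);q=np.array(p["K"])@(T[:3,:3]@P+T[:3,3]);return q[:2]/q[2]
E
cat > fit.py <<'E'
from h import *
c=np.array([[143,192],[601,95],[643,277],[178,379]])/2.8+[140,120]
L=np.array([[.08,.2],[.08,-.2],[-.08,-.2],[-.08,.2]])
W=np.array([ray_at("top",x,.085)[:2] for x in c])
m=W.mean(0);H=L.T@(W-m);th=np.arctan2(H[0,1]-H[1,0],H[0,0]+H[1,1])
Rm=np.array([[np.cos(th),-np.sin(th)],[np.sin(th),np.cos(th)]])
print("origin",m,"yaw",th,"resid mm",(1e3*(W-m-L@Rm.T)).round(1).tolist())
for y in(.102,.034,-.034,-.102):
    P=np.r_[m+Rm@[.027,y],.082]; print(project("top",P).round(),project("scene",P).round())
q=R.from_euler("z",th)*R.from_quat([1,0,0,0])
for s in(q,q*R.from_euler("z",np.pi)):
    print(s.as_quat().round(3),inverse_kinematics(np.r_[m+Rm@[-.025,.102],.15],s.as_quat()),inverse_kinematics(np.r_[m+Rm@[-.025,-.102],.09],s.as_quat()))
E
python3 fit.py
```

```text
origin [0.57528582 0.03831853] yaw 0.2152170283828886 resid mm [[0.2, -2.1], [-0.6, 0.7], [0.4, 2.4], [-0.1, -1.1]]
[235. 202.] [302. 187.]
[264. 196.] [293. 211.]
[292. 190.] [283. 238.]
[320. 184.] [272. 266.]
[0.994 0.107 0.    0.   ] [-0.91637666  0.36622072  0.70343337  1.96464125 -0.29678228  0.9141355
 -1.41758792] [-0.68390136  0.63471415  0.92987368  1.9281293  -0.64603422  0.90992693
 -0.78246113]
[ 0.107 -0.994  0.     0.   ] [-0.63937537  0.31478776  0.3686188   1.95280521 -0.14303242  0.89890745
  1.58804182] [-0.48011622  0.51764299  0.64579676  1.92011377 -0.41211476  0.8382912
  2.17009421]
```

The fit agrees with the scene camera's lid detections to 1–3 px. Next I'll probe the lids.

```bash
cat > probe.py <<'E'
from h import *
m=np.array([.5753,.0383]);th=.2152;Rm=np.array([[np.cos(th),-np.sin(th)],[np.sin(th),np.cos(th)]])
Q=[.1074,-.9942,0,0]
def P(y,z,x=-.026): return np.r_[m+Rm@[x,y],z]
def fz(): return read_ft_force()[2]
def press(y,lo,fmax,z=.108,step=.001):
    b=fz();log=[];f=0
    while z>lo and f<fmax:
        z-=step; movel(P(y,z),Q,speed=.02); f=fz()-b; log.append((round(1e3*read_eef_pos()[2],1),round(f,1)))
    return z,f,log
E
python3 - <<'E'
from probe import *
move_gripper(0.0); move_ptp(P(.102,.15),Q)
for n,y in zip("abcd",(.102,.034,-.034,-.102)):
    movel(P(y,.130),Q); movel(P(y,.108),Q,speed=.06); pause(.1)
    z,f,log=press(y,.092,8)
    print(n,read_time_s(),log)
    if f<8: print("rocker",n);break
    movel(P(y,.130),Q)
E
```

```text
a 7.4833 [(np.float64(107.2), np.float64(-0.6)), (np.float64(106.0), np.float64(-1.7)), (np.float64(104.9), np.float64(-0.5)), (np.float64(104.0), np.float64(-0.8)), (np.float64(103.0), np.float64(-1.2)), (np.float64(102.3), np.float64(3.7)), (np.float64(101.7), np.float64(6.5)), (np.float64(101.1), np.float64(9.2))]
b 11.05 [(np.float64(107.2), np.float64(0.8)), (np.float64(106.0), np.float64(-0.1)), (np.float64(104.9), np.float64(-0.1)), (np.float64(104.0), np.float64(-0.2)), (np.float64(103.0), np.float64(1.3)), (np.float64(102.3), np.float64(3.3)), (np.float64(101.7), np.float64(6.2)), (np.float64(101.1), np.float64(8.9))]
c 16.6167 [(np.float64(107.2), np.float64(-0.7)), (np.float64(106.0), np.float64(0.1)), (np.float64(104.9), np.float64(-1.6)), (np.float64(104.0), np.float64(-1.7)), (np.float64(103.0), np.float64(0.0)), (np.float64(101.9), np.float64(-0.1)), (np.float64(100.9), np.float64(-1.1)), (np.float64(99.9), np.float64(0.3)), (np.float64(99.0), np.float64(-0.1)), (np.float64(97.9), np.float64(0.4)), (np.float64(97.0), np.float64(-0.3)), (np.float64(95.9), np.float64(0.6)), (np.float64(94.9), np.float64(0.3)), (np.float64(93.9), np.float64(-0.1)), (np.float64(92.9), np.float64(-0.7)), (np.float64(91.9), np.float64(-0.7))]
rocker c
```

Lid c yields without resistance, so I'll push it down to its stop.

```bash
python3 - <<'E'
from probe import *
z,f,log=press(-.034,.060,14,z=read_eef_pos()[2],step=.002)
print(read_time_s(),[(float(a),float(b)) for a,b in log])
movel(P(-.034,.14),Q); movel(P(-.034,.25),Q)
move_ptp([.30,.45,.25],Q)
import cv2
im=read_camera("scene"); cv2.imwrite("pics/s1.png",cv2.resize(im[120:340,180:380],(600,660))[:600,:,::-1])
print(read_time_s())
E
```

```text
19.375 [(89.6, 0.3), (87.6, 1.0), (85.7, 0.1), (83.7, -1.3), (81.7, 0.8), (79.7, 0.0), (77.6, -0.6), (75.7, -0.3), (73.7, 0.0), (72.7, 6.2), (72.4, 15.9)]
22.8
```

View pics/s1.png

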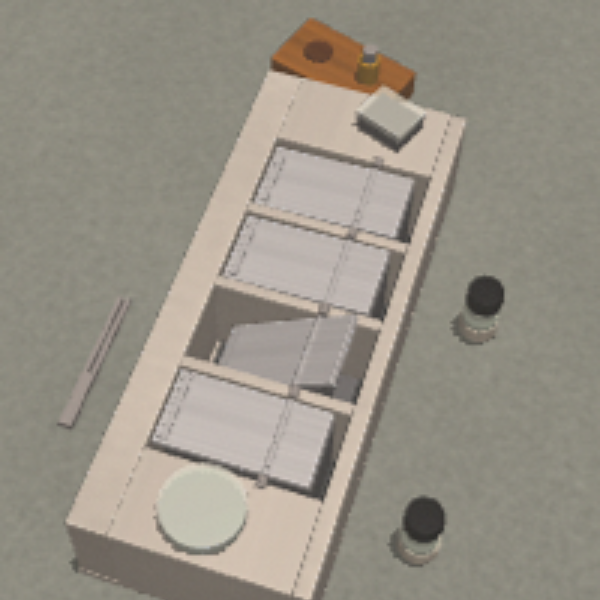

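Lid c, at about (290,350) in the crop, stands steeply open. The other three lids are flat, the bystanders in view look unmoved, and the arm is clear.

```bash
python3 -c "
from bench import *
print(sign_off())"
```

```text
the job is handed in; nothing more can be done
None
```

Lid_c, the third from the left, was the one that rocked: I pressed it down to its stop, left it open, and handed the job in at about 23 s. Lids a and b resisted as full, lid d was never pressed, and I saw no bystander move, though the loupe was outside the final picture.

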